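Unclamp a dished plate and give it a level quarter turn with the ball centred

ROBOT

A 6-joint arm with a two-finger parallel gripper is mounted at the origin on the work surface. World frame = base frame: x ahead of the robot, y to its left, z up, the work surface at z = 0. Lengths are in m, angles in rad, forces in N, time in s.
With the tool pointing down it reaches from about 0.325 to 0.85 m from the base axis. Payload 4.4 kg.
Tool frame: the origin (TCP) lies at the centre of the arm's flange, where the gripper is bolted on; the fingertips stand ctrl.finger_overhang ahead of it and the grasp point (between the pads) lies 180 mm ahead of it (ctrl.finger_overhang is the distance from the TCP to the fingertips, in m); z points along the fingers, y is the line along which they close (so a half turn about z gives the same grasp; the last joint's range is limited). The gripper opens to 94 mm and grips with 3 to 60 N. Pads are 16 mm wide; open, the fingers measure 119 mm over their backs; the gripper's body (75 mm by 177 mm) begins 78 mm behind the grasp point.
Start: joints at [1.111, 0.207, 1.542, -0, 1.393, -0.15], TCP at [0.175, 0.548, 0.405] pointing down, gripper open.
Joint ranges: [-2.73, 2.73], [-0.86, 2.22], [0.23, 2.46], [-1.11, 4.25], [0.08, 2.63], [-2.82, 2.82]. Speed limits (rad/s): [2.79, 2.79, 3.14, 3.14, 3.14, 3.14].

INTERFACE

Orientations are given as a unit quaternion [x, y, z, w].
In Python, from cell import ctrl gives the robot as it stands.
- The arm moves only by the tool servo_tool, never from a script. Its argument "increments" is a list of rows, each a list of 3 entries, a list of its own where there are three numbers: the turn, a rotation vector about the tool's x, y, z in degrees, then the shift along the tool's x, y, z in cm, then the gripper command: -1 is fully open, 1 is shut, values between are in proportion. In form: [[[rx, ry, rz], [tx, ty, tz], claw], ...]. A call has 1 to 20 rows; each row shifts and turns the commanded pose from where the row before left it, along the tool's axes as they then stand; what a row does not reach is not made up. A row lasts 1/8 s, in which the tool goes at most 62.5 mm and 10.7 degrees, less where a joint would pass 70% of its speed; a pose out of reach is approached as far as the arm can. A call with a gripper value outside its range is refused whole. The fingers move at their own pace and stop on an object; "grip_force" is the grip in N (left out, the last holds). Time passes only in rows, so rows that do not move let the fingers close. It gives the time, the measured TCP pose, the force, the opening and the grip force at its end, in the units of the state.
- ctrl.get_state(): the state, without advancing time (a new reading comes with each control period).
- ctrl.get_image(name): name is "scene" or "top" or "wrist"; returns a dict with "image" (384x512x3 uint8, blue, green, red), "camera_matrix" (3x3 intrinsics, pixels), "distortion" ([k1, k2, p1, p2, k3] as OpenCV has them; the pictures are not rectified), "camera_from_world" (4x4, takes a point from world to camera coordinates). Camera axes: x right, y up, looking along -z (the intrinsics and any distortion apply to the point x, -y, -z); pixel columns grow to the right and rows downward; lengths in m; the calibration is good to about 2 mm. A picture is of the moment at which its call begins. There is no depth.
- ctrl.sign_off(): hands the job in; it is judged then, once.
Trained networks look in a picture, given as the dict that the camera call returned (one of the last four; its "shot" number tells which), for a name from the list of things; names that differ only in an ending like _2 or _b are one class to them, and where a whole thing is asked for, a point or a joint stands for the part that bears it (a point fixed in the world has none). Each returns a list of dicts, best first, with "score" (0 to 1); they miss things now and then, are a little off and sometimes report something else, mostly with a low value. They report only what shows in the picture. A call takes as long as a camera call. They do not tell look-alikes from the thing itself.
- ctrl.boxes_of(picture, target): "bbox" ([left, top, width, height] in pixels, round what is visible of it).
- ctrl.silhouettes(picture, target): "mask" (384x512 bool, what is visible of it) and "bbox" ([left, top, width, height] in pixels, round what is visible of it).
- ctrl.tip_of(picture, target): "at" ([column, row] in pixels: a listed point, or the origin of a listed thing).
The state is a dict: "t": time; "q": joint angles; "dq": joint speeds; "tau": joint torques, N m; "position": TCP position; "eef_rot": TCP orientation; "wrist_force": force on the tool from outside, world axes, zero at the start; "moment": the same for the moment, N m; "width": opening from 0.0 (shut) to 1.0 (fully open); "gripper_force": force on a finger pad.
Only numpy, scipy, OpenCV 4.12 (cv2) and the standard library are available. Lean on these libraries where they do the work, as an engineer would, in place of code of your own. Each camera call takes 0.05 s, during which the arm holds its last target. There are 200 camera calls.

TASK

Check the freshly milled dished plate: slide the blue vise's moving jaw (the one with the orange grip) fully open, then lift the plate straight up out of the vise, without turning it yet, and once it is clear turn it a quarter turn about the vertical (either way). Keep the plate level and the loose red ball in the middle of the dish all the time, leave the jaw open, and do not disturb the other things. Finish still holding the plate, level, still and turned, at least ten centimetres above where it sat and over the vise: do not put it down or let go.

Things in the scene. Friction and masses are not known exactly. Their poses are not given: they have to be found in the camera images.
- vise: Blue vise fixed to the bench, base 250 x 100 mm, 35 mm high. Origin on the bench under the middle of the clamped plate; x = the way the moving jaw opens, y across the jaws, z up. Fixed jaw on the -x side, 76 mm wide, top 76 mm above the bench. Two narrow strips carry the plate 25 mm above the base's top, so the middles of its long sides (facing vise +y, -y) are free for a grasp from above.
- jaw (a joint): Travel of the vise's moving jaw in m: 0 to 0.004 clamping the plate, 0.050 fully open at its stop. It slides along the vise's +x with about 4 N of friction and light damping, and stays where it is left. Its lip overlaps the plate's top edge by 5 to 9 mm until opened, so the plate cannot be lifted before.
- jaw_handle (a point): Centre of the upright orange grip on the moving jaw: 24 mm along the vise's x, 14 mm across (vise y), 46 mm tall, standing on the jaw's flat top, which is 94 mm above the bench (the grip's centre: 117 mm). The jaw is 76 mm wide; the grip stands 68 mm from the plate's middle when closed. It can be pinched from above across its 14 mm. Axes as the vise's.
- plate_center (a point): Centre (half-way up) of the loose aluminium plate: 88 mm long (its x, along the vise's x while clamped), 58 mm wide (y), 22 mm thick, 0.2 to 0.4 kg, balanced about this point. Clamped, this point is 71 mm above the bench. In its top a round dish 47 mm across, 9.5 mm deep in the middle; its dark floor is a cone rising 9 degrees outwards. z is the plate's upward normal.
- ball_center (a point): Centre of the loose red ball, 24 mm in diameter, about 30 g, lying in the middle of the plate's dish; at rest its centre is 14 mm above the plate's centre, its top 26 mm above it. It rolls freely and leaves the middle if the plate tips by more than about 9 degrees or is jerked (over about 1.5 m/s2).
- screwdriver: Bystander: yellow-handled screwdriver, 190 mm, lying on the bench alongside the vise. Leave alone.
- bushing: Bystander: brass bushing, 36 mm across and 25 mm high, standing near the vise. Leave alone.
- wrench: Bystander: steel wrench, 170 mm, lying on the bench. Leave alone.
- tin: Bystander: green tin, 70 mm across and 100 mm high. Leave alone.
- oil: Bystander: bottle with a red cap and yellow label, 52 mm across and 150 mm high. Leave alone.
- brush: Bystander: brush, 180 mm, lying on the bench. Leave alone.
- pulley: Bystander: dark steel pulley, 60 mm across and 24 mm high. Leave alone.
Things that resemble listed ones, but are neither listed nor needed, are in the scene too. There is more than one size of the part that bears plate_center; the job needs the largest.

How it is judged:
By the outcome, as a careful person would: the job done as asked, in the order asked, and still so for the second after the job is handed in, while the arm keeps its last pose, push and grip.
It also fails if it takes over 51 s, if anything falls off the work surface, if the arm or the gripper's body presses on something with over 40 N, if the wrist force passes 120 N, or if a joint passes its speed limit or range.

## Working session

There is one attempt and no reset: what is moved stays moved. The work goes in short steps, Python scripts to look and compute and a tool call to move; the robot and the scene stay as the last step left them, time stands still between calls to the robot, and variables do not carry over. Pictures are saved under pics/ and viewed, at most 10 in all, crops included, and the job is handed in when it is done.

Besides the shell and the picture viewer there is one more tool, called after "Call:" as name([rows], argument=value, ...), one row to a line, values as JSON. servo_tool: Moves the arm, as the interface text tells. Its arguments: {"type":"object","properties":{"increments":{"type":"array","items":{"type":"array"}},"grip_force":{"type":"number"}},"required":["increments"]}

```bash
mkdir -p pics; ls; cat > h.py <<'E'
import numpy as np, cv2
from cell import ctrl
def uv2ray(p,px):
    K=np.array(p["camera_matrix"]);D=np.array(p["distortion"]);T=np.array(p["camera_from_world"])
    n=cv2.undistortPoints(np.array([[px]],float),K,D)[0,0]
    R=T[:3,:3];o=-R.T@T[:3,3];d=R.T@np.array([n[0],-n[1],-1.]);return o,d
def atz(p,px,z):
    o,d=uv2ray(p,px);return o+d*(z-o[2])/d[2]
def proj(p,X):
    K=np.array(p["camera_matrix"]);D=np.array(p["distortion"]);T=np.array(p["camera_from_world"])
    c=T[:3,:3]@np.array(X,float)+T[:3,3]
    return cv2.projectPoints(np.array([[c[0],-c[1],-c[2]]]),np.zeros(3),np.zeros(3),K,D)[0].ravel()
E
python3 - <<'E'
from h import *
s=ctrl.get_state();print({k:np.round(v,3) for k,v in s.items()},ctrl.finger_overhang)
ps={n:ctrl.get_image(n) for n in("scene","top","wrist")}
for n in ps: cv2.imwrite(f"pics/{n}0.png",ps[n]["image"])
cv2.imwrite("pics/both.png",np.vstack([ps["scene"]["image"],ps["top"]["image"]])[:, :] if 0 else cv2.resize(np.hstack([ps["scene"]["image"],ps["top"]["image"]]),(800,300)))
for n in("scene","top"):
  for t,z in(("plate_center",.071),("ball_center",.085),("jaw_handle",.117),("vise",0)):
    print(n,t,[(np.round(d["at"]).tolist(),round(d["score"],2),np.round(atz(ps[n],d["at"],z),3).tolist()) for d in ctrl.tip_of(ps[n],t)])
E
```

```text
pics
{'t': np.float64(0.0), 'q': array([ 1.11 ,  0.207,  1.543, -0.   ,  1.394, -0.151]), 'dq': array([ 0.001, -0.001,  0.   ,  0.   ,  0.001,  0.002]), 'tau': array([ 1.0000e-03, -3.7087e+01, -2.8142e+01,  7.0000e-02,  3.6000e-02,
       -0.0000e+00]), 'position': array([0.175, 0.547, 0.404]), 'eef_rot': array([ 0.154,  0.988, -0.001, -0.   ]), 'wrist_force': array([-0.1  ,  1.189, -1.064]), 'moment': array([0.033, 0.022, 0.009]), 'gripper_force': np.float64(0.0), 'width': np.float64(1.0)} 0.1992
scene plate_center [([254.0, 310.0], 0.75, [0.691, -0.316, 0.071]), ([167.0, 238.0], 0.68, [0.429, -0.238, 0.071]), ([229.0, 225.0], 0.63, [0.528, -0.134, 0.071])]
scene ball_center [([226.0, 219.0], 0.48, [0.522, -0.132, 0.085]), ([193.0, 334.0], 0.45, [0.626, -0.416, 0.085])]
scene jaw_handle [([238.0, 194.0], 0.82, [0.522, -0.074, 0.117])]
scene vise [([232.0, 244.0], 0.75, [0.528, -0.125, 0.0])]
top plate_center [([326.0, 148.0], 0.7, [0.656, -0.255, 0.071]), ([306.0, 245.0], 0.67, [0.372, -0.196, 0.071])]
top ball_center [([364.0, 179.0], 0.58, [0.564, -0.365, 0.085]), ([286.0, 193.0], 0.41, [0.517, -0.136, 0.085])]
top jaw_handle [([262.0, 189.0], 0.72, [0.523, -0.069, 0.117]), ([99.0, 193.0], 0.25, [0.503, 0.394, 0.117])]
top vise [([280.0, 197.0], 0.66, [0.522, -0.127, 0.0])]
```

View pics/scene0.png

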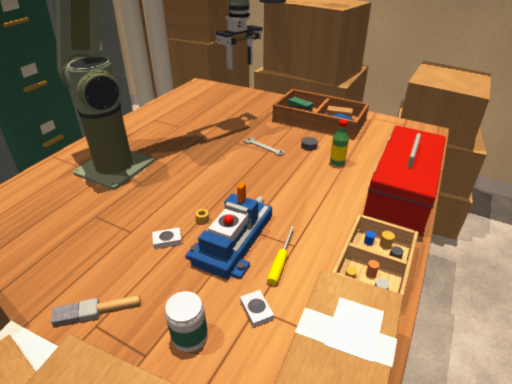

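View pics/top0.png

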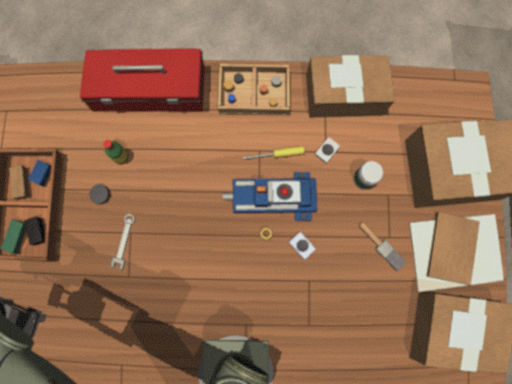

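Candidates for the plate are the one in the blue vise with the ball (scene 229,222; top 285,192) and two loose small ones, at scene 167,238 / top 303,245 and scene 256,308 / top 327,149. The one in the vise under the red ball fits the description. The orange grip is at scene 241,192 / top 262,189, so the jaw opens toward world +y. I'll check this in one close crop.

```bash
python3 - <<'E'
import cv2,numpy as np
a=cv2.imread("pics/scene0.png")[170:290,170:300];b=cv2.imread("pics/top0.png")[135:265,215:345]
cv2.imwrite("pics/crop.png",np.hstack([cv2.resize(x,(400,400),interpolation=cv2.INTER_CUBIC) for x in(a,b)]))
E
```

```text
(no output)
```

View pics/crop.png

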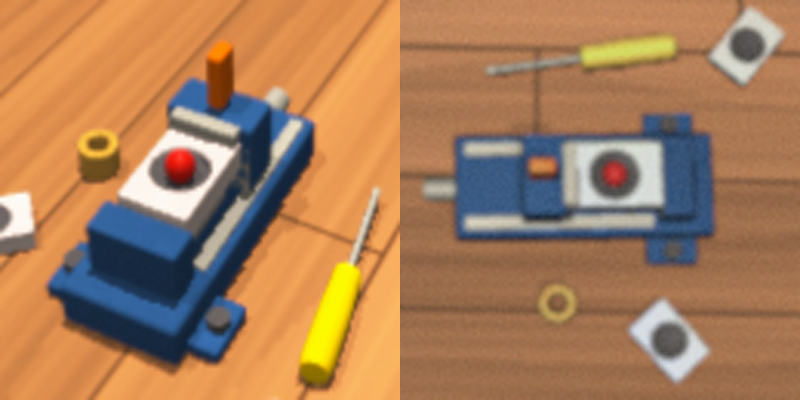

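The crop confirms it. The big plate with the red ball is clamped in the blue vise, and the lip and orange grip are on the left in the top view, which is world +y. Both loose plates are smaller. Moving above.

Call:
servo_tool([
  [[0,0,0],[-2,-2,0],-1],
  [[0,0,0],[-4,-3.9,0],-1],
  [[0,0,0],[-4,-3.9,0],-1],
  [[0,0,0],[-4,-3.9,0],-1],
  [[0,0,0],[-4,-3.9,0],-1],
  [[0,0,0],[-4,-3.9,0],-1],
  [[0,0,0],[-4,-3.9,0],-1],
  [[0,0,0],[-4,-3.9,0],-1],
  [[0,0,0],[-4,-3.9,0],-1],
  [[0,0,0],[-4,-3.9,0],-1],
  [[0,0,0],[-4,-3.9,0],-1],
  [[0,0,0],[-4,-3.9,0],-1],
  [[0,0,0],[-4,-3.9,0],-1],
  [[0,0,10.5],[-2,-2,0],-1],
  [[0,0,10.5],[0,0,0],-1],
  [[0,0,10.5],[0,0,0],-1],
  [[0,0,10.5],[0,0,0],-1],
  [[0,0,10.5],[0,0,0],-1],
  [[0,0,10.5],[0,0,0],-1],
  [[0,0,10.5],[0,0,0],-1],
])

```text
t: 3.05
position: [0.5157, -0.0947, 0.4048]
eef_rot: [0.717, 0.697, 0.0, 0.0]
wrist_force: [0.0, -0.0, 0.8]
width: 0.996
gripper_force: 0.0
```

```bash
cat > look.py <<'E'
from h import *
import sys
from scipy.spatial.transform import Rotation as Rt
s=ctrl.get_state();print(round(s["t"],2),np.round(s["q"],2),np.round(s["position"],4),np.round(s["eef_rot"],4),np.round(s["wrist_force"],1),round(float(s["width"]),3),s["gripper_force"])
R=Rt.from_quat(s["eef_rot"]).as_matrix();print(np.round(R,3).tolist(),"yaw y",np.degrees(np.arctan2(R[1,1],R[0,1])))
for n in sys.argv[2:]:
  p=ctrl.get_image(n);cv2.imwrite(f"pics/{n}{sys.argv[1]}.png",p["image"])
  for t,z in(("plate_center",.071),("ball_center",.085),("jaw_handle",.117),("vise",0)):
    print(n,t,[(np.round(d["at"]).tolist(),round(d["score"],2),np.round(atz(p,d["at"],z),4).tolist()) for d in ctrl.tip_of(p,t)])
E
python3 look.py 1 wrist top
```

```text
3.05 [-0.35  0.1   1.66 -0.    1.38 -0.32] [ 0.5157 -0.0947  0.4048] [7.169e-01 6.972e-01 0.000e+00 1.000e-04] [ 0.  -0.   0.8] 0.996 0.0
[[0.028, 1.0, 0.0], [1.0, -0.028, -0.0], [-0.0, 0.0, -1.0]] yaw y -1.5981928619261012
wrist plate_center [([265.0, 224.0], 0.67, [0.5245, -0.1365, 0.071]), ([262.0, 160.0], 0.24, [0.5233, -0.0687, 0.071])]
wrist ball_center [([267.0, 225.0], 0.61, [0.527, -0.1325, 0.085])]
wrist jaw_handle [([261.0, 157.0], 0.58, [0.5219, -0.0599, 0.117])]
wrist vise [([264.0, 204.0], 0.72, [0.5256, -0.1342, 0.0])]
top plate_center [([331.0, 149.0], 0.91, [0.6552, -0.2702, 0.071]), ([305.0, 246.0], 0.9, [0.369, -0.1924, 0.071]), ([282.0, 192.0], 0.41, [0.5241, -0.1259, 0.071]), ([98.0, 193.0], 0.29, [0.5114, 0.4125, 0.071])]
top ball_center [([366.0, 181.0], 0.72, [0.5583, -0.3715, 0.085])]
top jaw_handle [([262.0, 190.0], 0.67, [0.5203, -0.0671, 0.117])]
top vise []
```

View pics/wrist1.png

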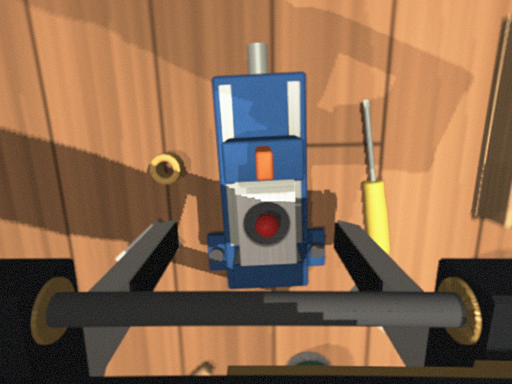

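The wrist view shows the vise almost upright in the picture. The ball is at (267,225), the grip at (264,163), and the base corners at (214,79), (304,73), (306,284) and (230,286). Next I'll work out the yaw from these.

```bash
python3 - <<'E'
from h import *
p=ctrl.get_image("wrist");im=p["image"]
hsv=cv2.cvtColor(im,cv2.COLOR_BGR2HSV).astype(int)
sub=lambda m:[ (m[0]+0),m[1]]
# orange grip
H,S,V=hsv[...,0],hsv[...,1],hsv[...,2]
m=((H>3)&(H<14)&(S>190)&(V>140)); m[:,:245]=0;m[:,285:]=0;m[:140]=0;m[190:]=0
ys,xs=np.nonzero(m);print("orange",len(xs),xs.min(),xs.max(),ys.min(),ys.max())
for r in range(ys.min(),ys.max()+1,4): c=xs[ys==r];print(r,c.min() if len(c) else None,c.max() if len(c) else None)
# red ball
m=((H<3)|(H>172))&(S>180)&(V>70); m[:190]=0;m[260:]=0;m[:,:230]=0;m[:,300:]=0
ys,xs=np.nonzero(m);c=((xs.min()+xs.max())/2,(ys.min()+ys.max())/2);print("ball",c,np.ptp(xs),np.ptp(ys),atz(p,c,.085))
# base side edges: blue extents per row
b=(H>100)&(H<125)&(S>120)&(V>60); L=[];Rr=[]
for r in range(84,225,5):
  c=np.nonzero(b[r,190:330])[0]+190
  L.append(atz(p,(c.min(),r),.035));Rr.append(atz(p,(c.max(),r),.035))
for e in(L,Rr):
  e=np.array(e)[:,:2]; k=np.polyfit(e[:,1],e[:,0],1);res=e[:,0]-np.polyval(k,e[:,1]);g=abs(res-np.median(res))<.002;k=np.polyfit(e[g,1],e[g,0],1);print("dx/dy",k[0],"x at y=-.13",np.polyval(k,-.13),g.sum())
cv2.imwrite("pics/c.png",cv2.resize(im[130:280,200:330],None,fx=4,fy=4,interpolation=cv2.INTER_CUBIC))
E
```

```text
orange 59 257 272 151 179
151 257 269
155 None None
159 271 271
163 271 271
167 257 271
171 271 271
175 271 272
179 265 265
ball (np.float64(267.0), np.float64(225.0)) 22 22 [ 0.52679774 -0.13198001  0.085     ]
dx/dy -0.03259808324461152 x at y=-.13 0.47782181160186743 29
dx/dy -0.034685184845330126 x at y=-.13 0.5734047387465965 29
```

View pics/c.png

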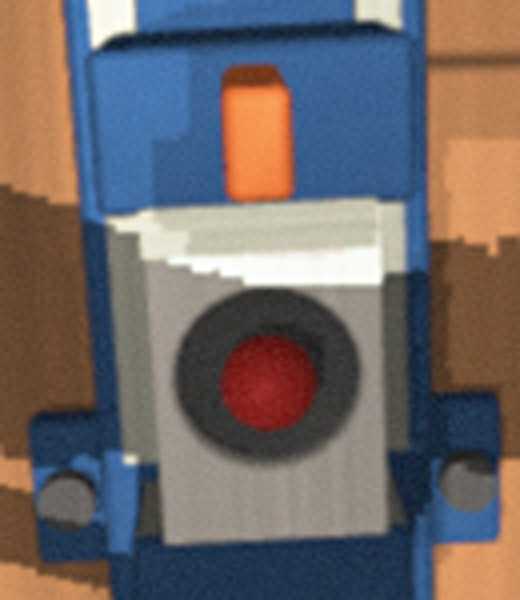

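```bash
python3 - <<'E'
from h import *
p=ctrl.get_image("wrist")
print(atz(p,(264.5,165.7),.140), atz(p,(260,197/4+130),.140),atz(p,(264.5,151),.140))
# plate top face corners z=.082 and dish centre
for c in((168,545),(388,530),(268,375)): print(atz(p,(200+c[0]/4,130+c[1]/4),.082))
o,_=uv2ray(p,(256,192));print(o)
E
```

```text
[ 0.52378187 -0.06347923  0.14      ] [ 0.5200707  -0.07419239  0.14      ] [ 0.52394479 -0.0520349   0.14      ]
[ 0.50011975 -0.1780539   0.082     ]
[ 0.55765049 -0.17496938  0.082     ]
[ 0.52689882 -0.13170771  0.082     ]
[ 0.51770645 -0.02576993  0.38467689]
```

Call:
servo_tool([
  [[0,0,-3.8],[0,0,0],-1],
  [[0,0,0],[1.5,0.5,1],-1],
  [[0,0,0],[1.6,0.45,2],-1],
  [[0,0,0],[0,0,3],-1],
  [[0,0,0],[0,0,2.5],-1],
  [[0,0,0],[0,0,1.3],-0.3],
  [[0,0,0],[0,0,0.5],0.3],
  [[0,0,0],[0,0,0],0.6],
  [[0,0,0],[0,0,0],1],
  [[0,0,0],[0,0,0],1],
  [[0,0,0],[0,0,0],1],
  [[0,0,0],[0,0,0],1],
], grip_force=20)

```text
t: 5.15
position: [0.5238, -0.0634, 0.3019]
eef_rot: [0.691, 0.723, 0.0, 0.0]
wrist_force: [0.3, 0.4, 0.7]
width: 0.296
gripper_force: 0.0
```

```bash
python3 look.py 2 wrist
```

```text
5.15 [-0.28  0.22  1.76 -0.    1.17 -0.33] [ 0.5238 -0.0634  0.3019] [6.912e-01 7.226e-01 1.000e-04 2.000e-04] [0.3 0.4 0.7] 0.296 0.0
[[-0.044, 0.999, 0.0], [0.999, 0.044, -0.0], [-0.0, 0.0, -1.0]] yaw y 2.541850609138378
wrist plate_center []
wrist ball_center [([254.0, 240.0], 0.54, [0.5237, -0.0745, 0.085]), ([254.0, 318.0], 0.43, [0.5263, -0.1335, 0.085])]
wrist jaw_handle [([254.0, 240.0], 0.93, [0.5234, -0.0614, 0.117]), ([131.0, 211.0], 0.17, [0.456, -0.0478, 0.117])]
wrist vise []
```

Call:
servo_tool([
  [[0,0,0],[0,0,0],1],
  [[0,0,0],[0,0,0],1],
  [[0,0,0],[0,0,0],1],
  [[0,0,0],[0,0,0],1],
])

```text
t: 5.9
position: [0.5233, -0.0633, 0.3016]
eef_rot: [0.691, 0.723, -0.001, -0.001]
wrist_force: [-5.1, 0.2, 4.2]
width: 0.145
gripper_force: 20.0
```

Call:
servo_tool([
  [[0,0,0],[0.2,0,0],1],
  [[0,0,0],[0.4,0,0],1],
  [[0,0,0],[0.6,0,0],1],
  [[0,0,0],[0.7,0,0],1],
  [[0,0,0],[0.7,0,0],1],
  [[0,0,0],[0.7,0,0],1],
  [[0,0,0],[0.6,0,0],1],
  [[0,0,0],[0.4,0,0],1],
  [[0,0,0],[0.2,0,0],1],
  [[0,0,0],[0.0,0,0],1],
])

```text
t: 7.15
position: [0.5217, -0.0189, 0.3016]
eef_rot: [0.691, 0.723, -0.001, 0.0]
wrist_force: [-3.3, -4.6, 3.0]
width: 0.149
gripper_force: 20.0
```

Call:
servo_tool([
  [[0,0,0],[0.2,0,0],1],
  [[0,0,0],[0.2,0,0],1],
  [[0,0,0],[0.2,0,0],1],
  [[0,0,0],[0,0,0],1],
])

```text
t: 7.65
position: [0.5215, -0.0135, 0.3016]
eef_rot: [0.691, 0.723, -0.001, 0.001]
wrist_force: [-3.8, -5.9, 1.8]
width: 0.151
gripper_force: 20.0
```

Call:
servo_tool([
  [[0,0,0],[0.15,0,0],1],
  [[0,0,0],[0.15,0,0],1],
  [[0,0,0],[0,0,0],1],
])

```text
t: 8.02
position: [0.5215, -0.0123, 0.3016]
eef_rot: [0.691, 0.723, -0.003, 0.003]
wrist_force: [-4.3, -13.2, 1.0]
width: 0.148
gripper_force: 20.0
```

```bash
python3 look.py 3 wrist
```

```text
8.03 [-0.19  0.21  1.77 -0.01  1.16 -0.23] [ 0.5215 -0.0123  0.3016] [ 0.6911  0.7227 -0.003   0.0028] [ -4.3 -13.2   1. ] 0.148 19.991100132465363
[[-0.045, 0.999, -0.0], [0.999, 0.045, -0.008], [-0.008, -0.0, -1.0]] yaw y 2.561481426319128
wrist plate_center [([104.0, 358.0], 0.65, [0.409, -0.1345, 0.071]), ([254.0, 361.0], 0.64, [0.5261, -0.1333, 0.071])]
wrist ball_center [([254.0, 377.0], 0.67, [0.5264, -0.1341, 0.085])]
wrist jaw_handle [([255.0, 241.0], 0.76, [0.5215, -0.0127, 0.117])]
wrist vise []
```

View pics/wrist3.png

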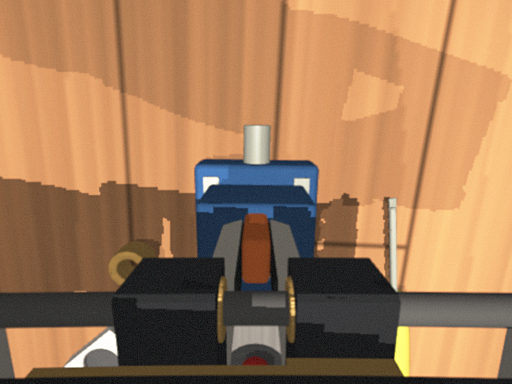

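The jaw has moved 51 mm and pulls back with 13 N, and the picture shows it against its stop (grip at 255,241). I'll relax the pull, release, rise, and go over the plate.

Call:
servo_tool([
  [[0,0,0],[-0.2,0,0],1],
  [[0,0,0],[0,0,0],0.4],
  [[0,0,0],[0,0,0],0],
  [[0,0,0],[0,0,0],-1],
  [[0,0,0],[0,0,0],-1],
  [[0,0,0],[0,0,-2],-1],
  [[0,0,0],[0,0,-4],-1],
  [[0,0,0],[0,0,-2],-1],
  [[0,0,0],[-2,0,0],-1],
  [[0,0,0],[-4,0,0],-1],
  [[0,0,0],[-4,0,0],-1],
  [[0,0,0],[-2,0,0],-1],
  [[0,0,0],[0,0,0],-1],
  [[0,0,0],[0,0,0],-1],
])

```text
t: 10.02
position: [0.5268, -0.1303, 0.3814]
eef_rot: [0.691, 0.723, 0.0, -0.001]
wrist_force: [-0.5, -0.5, -0.0]
width: 0.998
gripper_force: 0.0
```

```bash
python3 look.py 4 wrist scene
```

```text
10.03 [-0.4   0.16  1.65  0.    1.34 -0.45] [ 0.5268 -0.1303  0.3814] [ 6.910e-01  7.229e-01  2.000e-04 -5.000e-04] [-0.5 -0.5 -0. ] 0.998 0.0
[[-0.045, 0.999, -0.0], [0.999, 0.045, 0.001], [0.001, -0.0, -1.0]] yaw y 2.5878430131679484
wrist plate_center [([127.0, 223.0], 0.94, [0.4042, -0.1669, 0.071]), ([256.0, 196.0], 0.92, [0.5272, -0.1352, 0.071]), ([364.0, 295.0], 0.61, [0.6432, -0.2345, 0.071])]
wrist ball_center [([257.0, 201.0], 0.6, [0.5289, -0.1356, 0.085])]
wrist jaw_handle [([256.0, 42.0], 0.89, [0.5218, -0.0104, 0.117])]
wrist vise []
scene plate_center [([225.0, 225.0], 0.85, [0.5219, -0.1393, 0.071]), ([166.0, 236.0], 0.62, [0.4235, -0.2349, 0.071]), ([255.0, 309.0], 0.55, [0.6914, -0.3134, 0.071])]
scene ball_center [([200.0, 218.0], 0.63, [0.4655, -0.1571, 0.085]), ([229.0, 219.0], 0.46, [0.5275, -0.1305, 0.085])]
scene jaw_handle [([248.0, 182.0], 0.88, [0.5168, -0.018, 0.117]), ([262.0, 148.0], 0.29, [0.4724, 0.1533, 0.117])]
scene vise [([231.0, 246.0], 0.98, [0.5291, -0.1312, 0.0]), ([229.0, 222.0], 0.29, [0.4803, -0.0571, 0.0])]
```

View pics/wrist4.png

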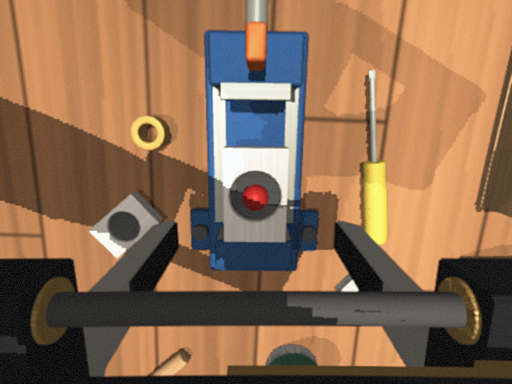

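The plate is free and upright in the view. Its corners are at about (223,149), (287,148), (289,241) and (224,241), the ball is at (256,197), and the jaw is fully open. Next I'll convert these to positions.

```bash
python3 - <<'E'
from h import *
p=ctrl.get_image("wrist");im=p["image"]
for c in((223,149),(287,148),(289,241),(224,241)): print(atz(p,c,.082).round(4))
hsv=cv2.cvtColor(im,cv2.COLOR_BGR2HSV).astype(int);H,S,V=[hsv[...,i] for i in range(3)]
m=((H<3)|(H>172))&(S>180)&(V>70); m[:170]=0;m[225:]=0;m[:,:230]=0;m[:,285:]=0
ys,xs=np.nonzero(m);c=((xs.min()+xs.max())/2,(ys.min()+ys.max())/2);print("ball",c,atz(p,c,.085))
for d in ctrl.silhouettes(p,"plate_center"):
  print(d["score"],d["bbox"])
  if abs(d["bbox"][0]+d["bbox"][2]/2-256)<30:
    m=d["mask"].astype(np.uint8);cs=max(cv2.findContours(m,0,1)[0],key=cv2.contourArea).reshape(-1,2)
    w=np.array([atz(p,q,.082)[:2] for q in cs.astype(float)],np.float32);print(cv2.minAreaRect(w*1000))
E
```

```text
[ 0.4967 -0.0915  0.082 ]
[ 0.5531 -0.0881  0.082 ]
[ 0.561  -0.1756  0.082 ]
[ 0.4994 -0.1783  0.082 ]
ball (np.float64(255.0), np.float64(196.0)) [ 0.526792   -0.13225641  0.085     ]
0.95 [219.1, 145.0, 68.4, 91.9]
((526.0817260742188, -130.98480224609375), (58.65626525878906, 90.20198059082031), 2.5421624183654785)
0.91 [89.1, 192.7, 72.9, 64.4]
0.69 [334.6, 274.3, 23.5, 17.2]
```

Call:
servo_tool([
  [[0,0,0],[-0.2,0,2],-1],
  [[0,0,0],[0,0,3],-1],
  [[0,0,0],[0,0,3],-1],
  [[0,0,0],[0,0,2.5],-1],
  [[0,0,0],[0,0,1.5],-1],
  [[0,0,0],[0,0,0.7],-0.8],
  [[0,0,0],[0,0,0.3],-0.6],
  [[0,0,0],[0,0,0],-0.45],
  [[0,0,0],[0,0,0],-0.38],
  [[0,0,0],[0,0,0],-0.34],
  [[0,0,0],[0,0,0],-0.31],
  [[0,0,0],[0,0,0],-0.29],
  [[0,0,0],[0,0,0],-0.27],
  [[0,0,0],[0,0,0],-0.25],
  [[0,0,0],[0,0,0],-0.23],
  [[0,0,0],[0,0,0],-0.21],
  [[0,0,0],[0,0,0],-0.19],
  [[0,0,0],[0,0,0],-0.17],
  [[0,0,0],[0,0,0],-0.14],
  [[0,0,0],[0,0,0],-0.1],
], grip_force=5)

```text
t: 13.12
position: [0.5267, -0.1332, 0.2517]
eef_rot: [0.691, 0.723, -0.0, -0.0]
wrist_force: [-4.9, -0.8, 5.6]
width: 0.642
gripper_force: 4.7
```

Call:
servo_tool([
  [[0,0,0],[0,0,0],-0.1],
  [[0,0,0],[0,0,0],0.2],
  [[0,0,0],[0,0,0],1],
  [[0,0,0],[0,0,0],1],
], grip_force=15)

```text
t: 13.62
position: [0.5268, -0.1332, 0.2517]
eef_rot: [0.691, 0.723, -0.0, -0.0]
wrist_force: [-5.4, 0.2, 5.3]
width: 0.626
gripper_force: 17.9
```

Call:
servo_tool([
  [[0,0,0],[0,0,0],1],
  [[0,0,0],[0,0,0],1],
], grip_force=32)

```text
t: 13.88
position: [0.527, -0.1331, 0.2517]
eef_rot: [0.691, 0.723, 0.0, -0.0]
wrist_force: [-4.7, 0.1, 5.5]
width: 0.616
gripper_force: 41.0
```

```bash
python3 look.py 5 wrist scene
```

```text
13.88 [-0.41  0.32  1.75  0.    1.07 -0.45] [ 0.527  -0.1331  0.2517] [ 6.913e-01  7.226e-01  3.000e-04 -0.000e+00] [-4.7  0.1  5.5] 0.616 41.03785829152912
[[-0.044, 0.999, 0.0], [0.999, 0.044, 0.0], [0.0, 0.0, -1.0]] yaw y 2.5359091888076155
wrist plate_center [([55.0, 276.0], 0.89, [0.4175, -0.1555, 0.071]), ([256.0, 248.0], 0.65, [0.5276, -0.1344, 0.071])]
wrist ball_center [([259.0, 256.0], 0.56, [0.5293, -0.1323, 0.085])]
wrist jaw_handle []
wrist vise []
scene plate_center [([169.0, 237.0], 0.91, [0.4312, -0.2349, 0.071]), ([257.0, 307.0], 0.72, [0.6935, -0.3071, 0.071]), ([229.0, 246.0], 0.66, [0.5649, -0.194, 0.071]), ([228.0, 226.0], 0.57, [0.531, -0.1389, 0.071])]
scene ball_center [([230.0, 223.0], 0.44, [0.5374, -0.1404, 0.085])]
scene jaw_handle [([248.0, 182.0], 0.45, [0.5164, -0.0178, 0.117])]
scene vise [([230.0, 242.0], 0.72, [0.521, -0.1216, 0.0])]
```

View pics/wrist5.png

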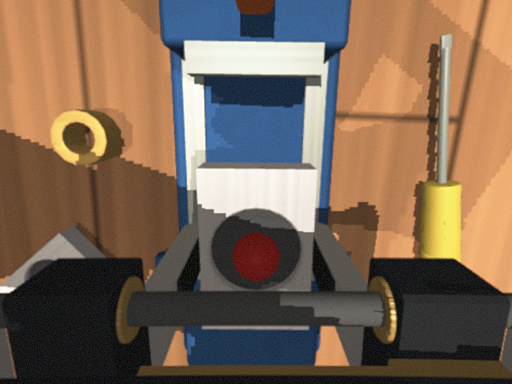

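The fingers hold the middles of the long sides and the ball is centred in the dish at (257,256). Lifting gently.

Call:
servo_tool([
  [[0,0,0],[0,0,-0.05],1],
  [[0,0,0],[0,0,-0.1],1],
  [[0,0,0],[0,0,-0.2],1],
  [[0,0,0],[0,0,-0.3],1],
  [[0,0,0],[0,0,-0.4],1],
  [[0,0,0],[0,0,-0.5],1],
  [[0,0,0],[0,0,-0.5],1],
  [[0,0,0],[0,0,-0.4],1],
  [[0,0,0],[0,0,-0.3],1],
  [[0,0,0],[0,0,-0.2],1],
  [[0,0,0],[0,0,-0.1],1],
  [[0,0,0],[0,0,0],1],
])

```text
t: 15.88
position: [0.5269, -0.1333, 0.2821]
eef_rot: [0.691, 0.723, -0.0, -0.0]
wrist_force: [0.4, 0.2, -2.9]
width: 0.619
gripper_force: 39.1
```

```bash
python3 look.py 6 wrist; python3 - <<'E'
import cv2,numpy as np
a=[cv2.imread(f"pics/wrist{i}.png")[150:340,130:390] for i in(5,6)]
cv2.imwrite("pics/cmp.png",cv2.resize(np.hstack(a),(800,292)))
E
```

```text
15.88 [-0.41  0.27  1.73  0.    1.14 -0.45] [ 0.5269 -0.1333  0.2821] [ 6.912e-01  7.227e-01 -0.000e+00 -1.000e-04] [ 0.4  0.2 -2.9] 0.619 39.10120975691825
[[-0.044, 0.999, -0.0], [0.999, 0.044, 0.0], [0.0, -0.0, -1.0]] yaw y 2.5489674263460222
wrist plate_center [([78.0, 259.0], 0.9, [0.4128, -0.1604, 0.071]), ([257.0, 246.0], 0.67, [0.5286, -0.1461, 0.071])]
wrist ball_center [([256.0, 261.0], 0.86, [0.5286, -0.1502, 0.085])]
wrist jaw_handle []
wrist vise []
```

View pics/cmp.png

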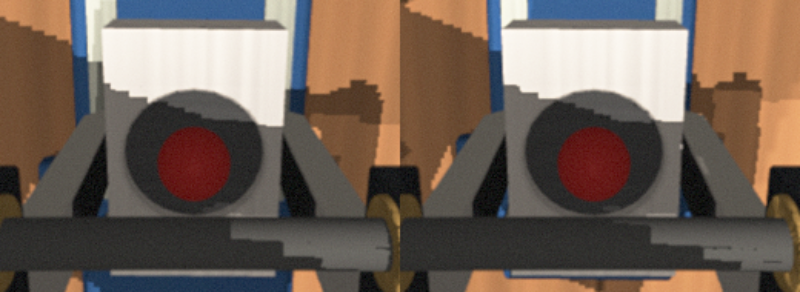

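The plate came up level, with the ball still centred and no slip between the two views. Raising it another 11 cm.

Call:
servo_tool([
  [[0,0,0],[0,0,-0.1],1],
  [[0,0,0],[0,0,-0.2],1],
  [[0,0,0],[0,0,-0.4],1],
  [[0,0,0],[0,0,-0.6],1],
  [[0,0,0],[0,0,-0.8],1],
  [[0,0,0],[0,0,-0.9],1],
  [[0,0,0],[0,0,-1],1],
  [[0,0,0],[0,0,-1],1],
  [[0,0,0],[0,0,-1],1],
  [[0,0,0],[0,0,-1],1],
  [[0,0,0],[0,0,-1],1],
  [[0,0,0],[0,0,-0.9],1],
  [[0,0,0],[0,0,-0.8],1],
  [[0,0,0],[0,0,-0.6],1],
  [[0,0,0],[0,0,-0.4],1],
  [[0,0,0],[0,0,-0.2],1],
  [[0,0,0],[0,0,-0.1],1],
  [[0,0,0],[0,0,0],1],
])

```text
t: 18.38
position: [0.5269, -0.1332, 0.392]
eef_rot: [0.691, 0.723, -0.0, -0.0]
wrist_force: [1.3, -0.8, -2.8]
width: 0.617
gripper_force: 39.1
```

Call:
servo_tool([
  [[0,0,1],[0,0,0],1],
  [[0,0,2],[0,0,0],1],
  [[0,0,3],[0,0,0],1],
  [[0,0,4],[0,0,0],1],
  [[0,0,5],[0,0,0],1],
  [[0,0,5],[0,0,0],1],
  [[0,0,5],[0,0,0],1],
  [[0,0,5],[0,0,0],1],
  [[0,0,5],[0,0,0],1],
  [[0,0,5],[0,0,0],1],
  [[0,0,5],[0,0,0],1],
  [[0,0,5],[0,0,0],1],
  [[0,0,5],[0,0,0],1],
  [[0,0,5],[0,0,0],1],
  [[0,0,5],[0,0,0],1],
  [[0,0,5],[0,0,0],1],
  [[0,0,5],[0,0,0],1],
  [[0,0,5],[0,0,0],1],
])

```text
t: 20.62
position: [0.5269, -0.1332, 0.392]
eef_rot: [0.994, 0.107, -0.0, -0.0]
wrist_force: [-0.4, 0.8, -2.3]
width: 0.618
gripper_force: 39.1
```

Call:
servo_tool([
  [[0,0,4],[0,0,0],1],
  [[0,0,3],[0,0,0],1],
  [[0,0,2],[0,0,0],1],
  [[0,0,1],[0,0,0],1],
  [[0,0,0],[0,0,0],1],
  [[0,0,0],[0,0,0],1],
  [[0,0,0],[0,0,0],1],
  [[0,0,0],[0,0,0],1],
])

```text
t: 21.62
position: [0.5269, -0.1333, 0.3921]
eef_rot: [1.0, 0.022, -0.0, 0.0]
wrist_force: [-0.4, -0.5, -2.7]
width: 0.617
gripper_force: 39.1
```

```bash
python3 look.py 7 wrist scene; python3 - <<'E'
import cv2,numpy as np
cv2.imwrite("pics/fin.png",cv2.resize(np.hstack([cv2.imread("pics/wrist7.png")[:, 60:450],cv2.imread("pics/scene7.png")[60:330,100:374].repeat(1,0) if 0 else cv2.resize(cv2.imread("pics/scene7.png")[60:330,100:374],(390,384))]),(800,394)))
E
```

```text
21.62 [-0.41  0.15  1.63 -0.    1.36  1.12] [ 0.5269 -0.1333  0.3921] [ 0.9998  0.0223 -0.      0.    ] [-0.4 -0.5 -2.7] 0.617 39.10127955023199
[[0.999, 0.045, -0.0], [0.045, -0.999, -0.0], [-0.0, 0.0, -1.0]] yaw y -87.44921090107374
wrist plate_center [([391.0, 47.0], 0.85, [0.66, -0.246, 0.071]), ([254.0, 249.0], 0.67, [0.464, -0.1353, 0.071])]
wrist ball_center [([259.0, 260.0], 0.68, [0.4594, -0.1401, 0.085])]
wrist jaw_handle [([110.0, 200.0], 0.65, [0.5234, -0.0125, 0.117])]
wrist vise []
scene plate_center [([225.0, 176.0], 0.86, [0.413, 0.0373, 0.071]), ([253.0, 310.0], 0.63, [0.6883, -0.3158, 0.071]), ([262.0, 147.0], 0.36, [0.4306, 0.2316, 0.071])]
scene ball_center [([227.0, 170.0], 0.4, [0.4173, 0.0454, 0.085])]
scene jaw_handle [([251.0, 185.0], 0.72, [0.5299, -0.0254, 0.117])]
scene vise [([233.0, 244.0], 0.97, [0.5306, -0.1241, 0.0])]
```

View pics/fin.png

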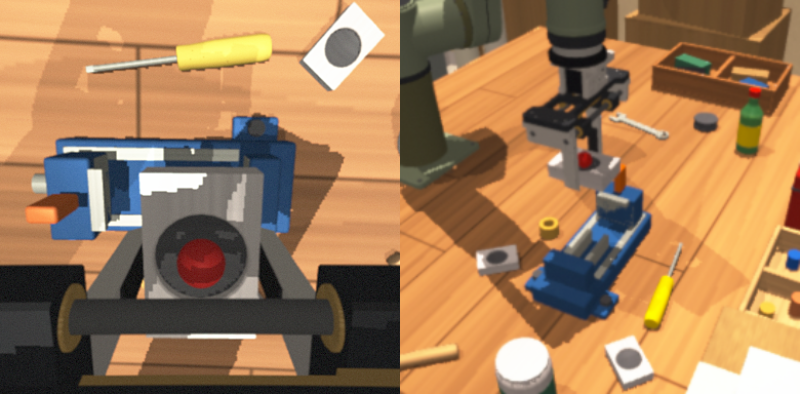

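The plate is turned 90° (tool yaw from 2.5° to -87.4°), level and 14 cm up over the vise. The ball is centred in the dish at (203,262), the jaw is open, and the arm is still.

```bash
python3 -c "from cell import ctrl;print(ctrl.sign_off())"
```

```text
the job is handed in; nothing more can be done
None
```

The job is handed in at about 22 s: the jaw was pulled to its stop and left open, and the plate is held level and still 14 cm above its seat over the vise, turned a quarter turn, with the ball still in the middle of the dish.

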